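Clamp a tube block on the shaker with the slip-clutch knob

ROBOT

A 6-joint arm with a two-finger parallel gripper is mounted at the origin on the work surface. World frame = base frame: x ahead of the robot, y to its left, z up, the work surface at z = 0. Lengths are in m, angles in rad, forces in N, time in s.
With the tool pointing down it reaches from about 0.3 to 0.875 m from the base axis. Payload 6.4 kg.
Tool frame: the origin (TCP) lies at the very end of the fingers, on their centre line; the grasp point (between the pads) lies 19 mm behind it; z points along the fingers, y is the direction in which the jaws open and shut (so a half turn about z gives the same grasp; the last joint's range is limited). The gripper opens to 85 mm and grips with 20 to 120 N. Pads are 22 mm wide; open, the fingers measure 114 mm over their backs; the gripper's body (76 mm by 85 mm) begins 54 mm behind the grasp point. The pads swing forward as they close: fully open they stand 13 mm farther back than shut.
Start: joints at [-1.465, 0.181, 1.607, -0, 1.354, -0.206], TCP at [0.176, -0.547, 0.231] pointing down, gripper open.
Joint ranges: [-2.99, 2.99], [-0.89, 2.07], [0.3, 2.58], [-1.14, 4.28], [0, 2.63], [-3.12, 3.12]. Speed limits (rad/s): [2.57, 2.57, 3.01, 3.14, 3.14, 3.14].

INTERFACE

Orientations are given as a unit quaternion [w, x, y, z].
In Python, from bench import telemetry, imaging, ctrl gives the robot as it stands.
- The arm moves only by the shell command python3 -m pendant 'ROWS' [OPENING]. ROWS is JSON, a list that holds one entry, the list of rows, each a list of 6 numbers: the shift along the tool's x, y, z in units of 200 mm (1.0 is 200 mm), then the turn, a rotation vector about the tool's x, y, z in units of pi rad (1.0 is pi rad). In form: [[[tx, ty, tz, rx, ry, rz], ...]]. A call has 1 to 12 rows; each row shifts and turns the pose as measured when the row begins, along the tool's axes as they then stand; what a row does not reach is not made up. A row lasts 1/8 s, in which the tool goes at most 62.5 mm and 10.7 degrees, less where a joint would pass 70% of its speed; a pose out of reach is approached as far as the arm can. A call with a number of a shift or a turn outside -1 to 1 is refused whole. A call with a gripper value outside its range is refused whole. OPENING is the closure, from 0 (fully open) to 1 (shut), set as the call begins (- or left out, the last holds). The fingers move at their own pace and stop on an object; the grip force is fixed at half the most. Time passes only in rows, so rows that do not move let the fingers close. It gives the time, the measured TCP pose, the force and the opening at its end, in the units of the state.
- telemetry.get_obs(): the state, without advancing time (a new reading comes with each control period).
- imaging.camera(name): name is "scene" or "side" or "wrist"; returns a dict with "pixels" (384x512x3 uint8, blue, green, red), "vfov" (degrees; the focal length in pixels is half the picture's height over the tangent of half this angle, whatever the lens; pixels are square), "cx", "cy" (the principal point, pixels), "R" (3x3) and "t" (3): a world point X has camera coordinates R X + t. Camera axes: x right, y down, z forward; pixel columns grow to the right and rows downward; lengths in m; the calibration is good to about 2 mm. A picture is of the moment at which its call begins. There is no depth.
- ctrl.hand_in(): hands the job in, once; it reports no verdict.
The state is a dict: "time_s": time; "q": joint angles; "dq": joint speeds; "joint_efforts": joint torques, N m; "eef_pos": TCP position; "eef_rot": TCP orientation; "wrist_force": force on the tool from outside, world axes, zero at the start; "torque": the same for the moment, N m; "opening": opening from 0.0 (shut) to 1.0 (fully open).
Only numpy, scipy, OpenCV 4.12 (cv2) and the standard library are available. Lean on these libraries where they do the work, as an engineer would, in place of code of your own. Each camera call takes 0.05 s, during which the arm holds its last target.

TASK

Pick up the ivory block that holds the six capped tubes and set it down gently on the shaker's deck, between the low rails, lengthwise between the sliding jaw and the stop bar, and let go of it. Then turn the round black thumb knob clockwise (seen from above), regrasping as needed, so that the jaw pushes the block up against the stop bar, and quit turning as soon as the knob's drag clutch first slips: not before, and not on and on (well within an eighth of a turn of slip). Leave the block clamped, and leave the other things on the bench alone.

Things in the scene. Friction and masses are not known exactly. Their poses are not given: they have to be found in the camera images.
- block_center (a point): The tube block: ivory plastic, 40 mm wide (x), 64 mm long (y), 50 mm high, with six red- or lavender-capped tubes in two rows of three, caps 22 mm above its top; 0.2 to 0.45 kg. This point: its centre, 25 mm above its underside. Grasp it across its width about 11 mm above this point, so that fingertips clear the rails. Either way round on the deck will do.
- nest (a point): The block's place: a point on the top of the shaker's deck (87 mm above the bench), midway between two low rails (52 mm apart, 6 mm high, along y). z up; y runs from the stop bar (-y) to the jaw and knob (+y). Set the block with its length along this y, centred here, its underside on the deck: at least 8 mm remains to the jaw and to the stop bar.
- deck: The shaker's aluminium deck, 220 x 300 mm, with the rails and the grey drive housing (64 x 58 mm, 20 mm high) under the knob. Origin: centre of its top; axes as nest. The steel stop bar (56 mm wide, 24 mm high) is locked at an unmeasured place: its face stands 40 to 52 mm from nest on the -y side. It does not yield to clamping.
- jaw: The sliding steel jaw, 44 mm wide, 24 mm high. Origin: middle of its face towards the block, on the deck. It moves to the nest's -y by 12 mm per rad of clockwise turning; it starts 40 to 50 mm from nest on the +y side, so the block meets the stop after 1.3 to 3.2 rad, depending on jaw and stop bar. At slip it presses with about 27 N.
- knob_grip (a point): The round knurled black thumb knob, 32 mm across, 34 mm high, on a vertical axis. This point: on its axis, 10 mm below its top, the height for the middle of the finger pads; it turns with the knob (z up). Clockwise from above closes the jaw. Turn at most 1.5 rad a grasp; it stays where it is left. Gripped firmly (40 N or so) it does not slide in the fingers.
- flange (a point): Centre of the top of the aluminium flange (50 mm across) on the spindle under the knob, 24 mm below knob_grip. Torque to turn the knob: about 0.14 N m running free, 0.16 to 0.2 while the jaw pushes the sliding block, rising steeply to 0.46 when the block meets the stop; from then on the knob slips over the flange at 0.46, and flange and jaw stand still.
- knob (a joint): Slip of the clutch: the angle (rad) by which the knob has turned clockwise over the flange. 0 at the start and while the knob drives the jaw (it creeps by under 0.03); it grows only while the clutch slips. A white line on the knob's top and a black line on the flange show it: in line at 0.
- spare: Bystander: an empty ivory plastic block lying near the tube block, 40 x 100 mm and 30 mm high, one row of five small dark holes, no tubes. Origin: centre of its underside; y along its length.
- collar: Bystander: a loose white plastic ring standing flat, 52 mm across, 36 mm high. Origin: centre of its underside.
- jar: Bystander: a jar with a white cap, 68 mm across, 100 mm high. Origin: centre of its underside.
- tipbox: Bystander: a white box with a clear top, 87 x 122 mm, 70 mm high. Origin: centre of its underside.
- loosetube: Bystander: a single capped tube lying on the bench, 95 mm long, 16 mm thick. Origin: on the bench under its middle.
- timer: Bystander: a flat grey timer, 70 x 90 mm, 16 mm high. Origin: centre of its underside.

How it is judged:
By the outcome, as a careful person would: the job done as asked, in the order asked, and still so for the second after the job is handed in, with the robot touching nothing.
It also fails if it takes over 72 s, if anything falls off the work surface, if the arm or the gripper's body presses on something with over 40 N, if the wrist force passes 120 N, or if a joint passes its speed limit or range.

## Working session

There is one attempt and no reset: what is moved stays moved. The work goes in short steps, Python scripts to look and compute and a shell command to move; the robot and the scene stay as the last step left them, time stands still between calls to the robot, and variables do not carry over. Pictures are saved under pics/ and viewed, and the job is handed in when it is done.

```bash
mkdir -p pics; ls; cat > h.py <<'E'
import numpy as np, cv2
from bench import telemetry, imaging, ctrl
def cam(n,save=None):
    c=imaging.camera(n); c['f']=192/np.tan(np.radians(c['vfov'])/2)
    c['R']=np.array(c['R']);c['t']=np.array(c['t']);c['pixels']=np.array(c['pixels'])
    if save: cv2.imwrite('pics/'+save,c['pixels'])
    return c
def ray(c,u,v):
    d=c['R'].T@np.array([(u-c['cx'])/c['f'],(v-c['cy'])/c['f'],1.]); o=-c['R'].T@c['t']; return o,d
def onz(c,u,v,z):
    o,d=ray(c,u,v); return o+d*(z-o[2])/d[2]
def proj(c,X):
    p=c['R']@np.array(X)+c['t']; return c['f']*p[0]/p[2]+c['cx'],c['f']*p[1]/p[2]+c['cy']
def tri(c1,p1,c2,p2):
    o1,d1=ray(c1,*p1);o2,d2=ray(c2,*p2)
    A=np.stack([d1,-d2],1); s=np.linalg.lstsq(A,o2-o1,rcond=None)[0]
    a=o1+s[0]*d1;b=o2+s[1]*d2; return (a+b)/2,np.linalg.norm(a-b)
E
python3 - <<'E'
from h import *
import pickle
np.set_printoptions(precision=4,suppress=True)
o=telemetry.get_obs();print(o)
D={}
for n in ['scene','side','wrist']:
    c=cam(n,n+'0.png');D[n]=c;print(n,c['vfov'],c['cx'],c['cy'],-c['R'].T@c['t'],c['R'][2])
pickle.dump(D,open('c0.pkl','wb'))
E
```

```text
pics
{'time_s': 0.0, 'q': array([-1.4653,  0.1815,  1.608 ,  0.    ,  1.3538, -0.2063]), 'dq': array([-0.0009, -0.0005, -0.0014, -0.0009,  0.0001, -0.0016]), 'joint_efforts': array([ -0.0006, -44.4872, -35.1343,  -0.0003,   0.009 ,   0.    ]), 'eef_pos': array([ 0.1763, -0.5467,  0.2304]), 'eef_rot': array([-0.0009,  0.9879,  0.1553,  0.    ]), 'wrist_force': array([-0.6705,  0.8749,  0.2629]), 'torque': array([-0.0187,  0.0215,  0.0519]), 'opening': 0.9994161288416771}
scene 47.23083366671854 251.21301063002792 190.779331927793 [ 1.4267 -0.1852  0.9804] [-0.7135  0.0684 -0.6973]
side 46.6995190254291 251.38141905465352 191.84243481470048 [-0.0072  0.6263  0.8014] [ 0.4709 -0.6377 -0.6096]
wrist 61.56846263245249 250.22831567755168 187.00198329963658 [ 0.2406 -0.5267  0.3735] [-0.2528 -0.0802 -0.9642]
```

View pics/scene0.png

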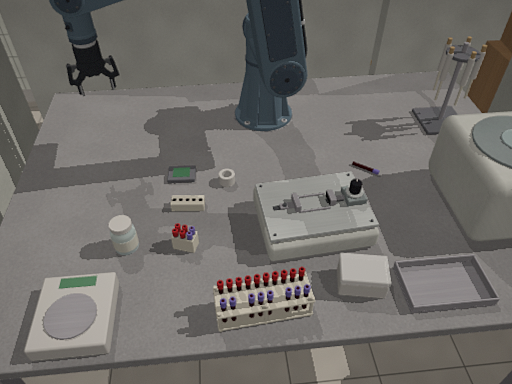

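View pics/side0.png

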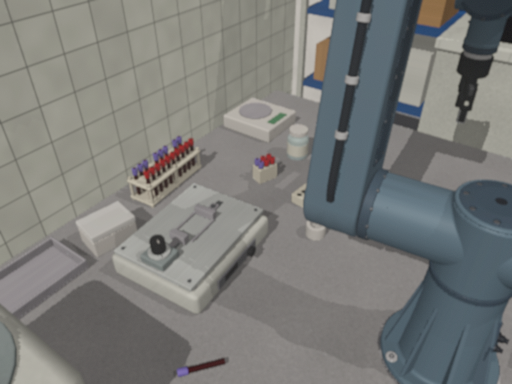

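View pics/wrist0.png

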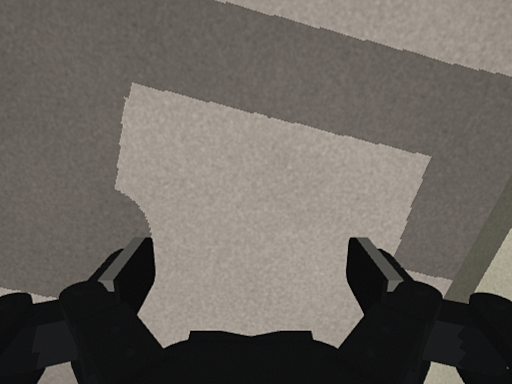

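The scene view shows the tube block near (185,238), the spare at (188,203), the deck at about (315,215) and the knob at (356,186). The side view has the block at (265,168) and the knob at (157,243). The wrist view shows bare bench only. I'll enlarge the parts that matter.

```bash
python3 - <<'E'
from h import *
import pickle
D=pickle.load(open('c0.pkl','rb'))
def crop(n,x0,y0,x1,y1,k,fn):
    p=D[n]['pixels'][y0:y1,x0:x1]
    cv2.imwrite('pics/'+fn,cv2.resize(p,None,fx=k,fy=k,interpolation=cv2.INTER_CUBIC))
crop('scene',240,165,390,260,5,'s_deck.png')
crop('scene',100,155,250,265,5,'s_blk.png')
crop('side',100,140,330,310,3,'d_all.png')
E
```

```text
(no output)
```

View pics/s_deck.png

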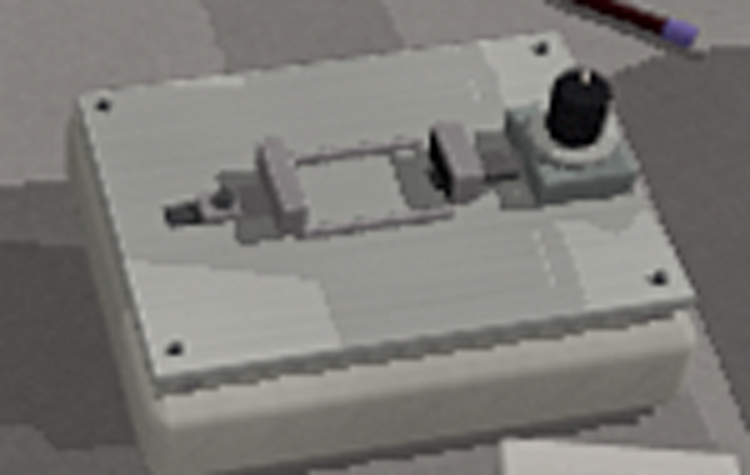

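View pics/s_blk.png

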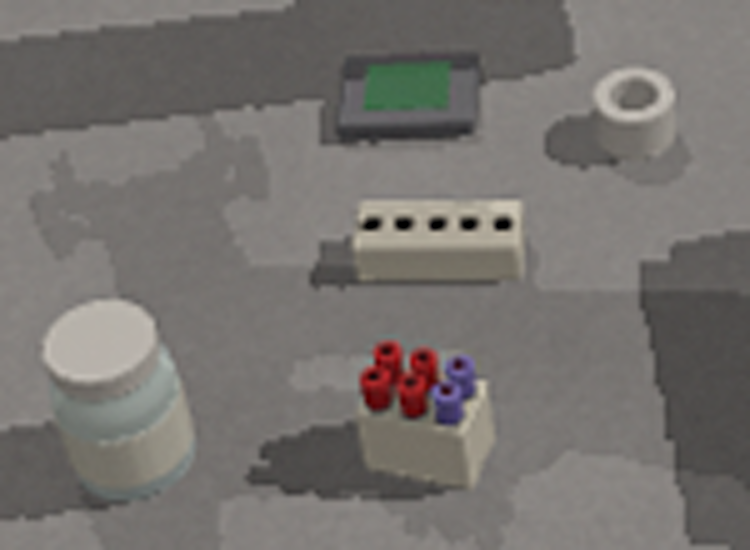

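View pics/d_all.png

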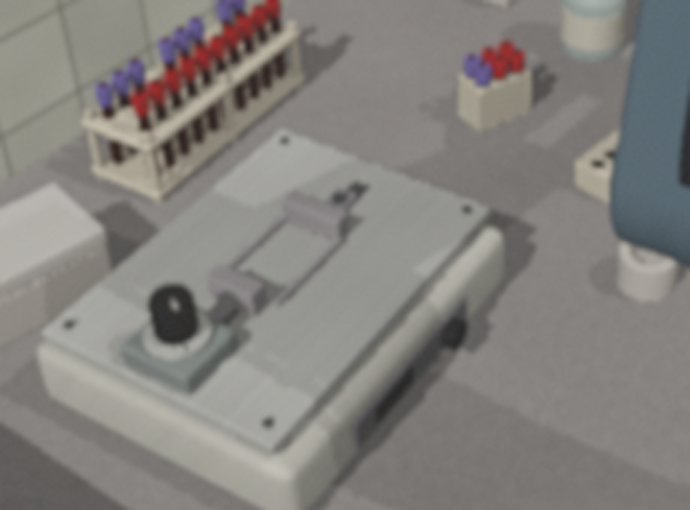

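```bash
python3 - <<'E'
from h import *
import pickle
np.set_printoptions(precision=4,suppress=True)
D=pickle.load(open('c0.pkl','rb'));s=D['scene'];d=D['side']
S=lambda p,ox,oy,k:((p[0]+.5)/k-.5+ox,(p[1]+.5)/k-.5+oy)
dk=lambda p:S(p,240,165,5); bk=lambda p:S(p,100,155,5); sd=lambda p:S(p,100,140,3)
print('deck screws scene')
A=[onz(s,*dk(p),.087) for p in [(103,105),(541,48),(658,278),(174,348)]]
B=[onz(d,*sd(p),.087) for p in [(467,210),(268,422),(69,324),(285,140)]]
print(np.array(A),np.mean(A,0));print(np.array(B),np.mean(B,0))
for P in (A,B):
    v=(P[1]-P[0])+(P[2]-P[3]);print('yaw of +y', np.degrees(np.arctan2(v[1],v[0])),[np.linalg.norm(P[i]-P[(i+1)%4]) for i in range(4)])
print('deck corners'); C=[onz(s,*dk(p),.087) for p in [(75,98),(558,32),(694,295),(155,377)]];print(np.array(C),np.mean(C,0))
C=[onz(d,*sd(p),.087) for p in [(490,212),(278,447),(42,335),(284,130)]];print(np.array(C),np.mean(C,0))
print('block top corners', [onz(s,*bk(p),.05) for p in [(360,417),(465,435),(488,382)]])
print('block bot', [onz(s,*bk(p),.0) for p in [(367,465),(472,487),(492,435)]])
caps=[(388,350),(424,356),(460,365),(375,374),(411,382),(447,390)]
C=[onz(s,*bk(p),.072) for p in caps];print('caps',np.array(C),np.mean(C,0))
print('side blk top',[onz(d,*sd(p),.05) for p in [(482,98),(531,84)]],'bot',[onz(d,*sd(p),.0) for p in [(460,114),(483,128),(531,113)]])
print('knob top tri',tri(s,dk((584,78)),d,sd((172,291))))
print('spare top',[onz(s,*bk(p),.03) for p in [(358,203),(521,203),(524,247),(355,247)]])
E
```

```text
deck screws scene
[[ 0.4935 -0.069   0.087 ]
 [ 0.4718  0.2007  0.087 ]
 [ 0.6615  0.2159  0.087 ]
 [ 0.683  -0.0531  0.087 ]] [0.5774 0.0736 0.087 ]
[[ 0.4936 -0.0675  0.087 ]
 [ 0.4725  0.2008  0.087 ]
 [ 0.6613  0.2166  0.087 ]
 [ 0.6832 -0.0527  0.087 ]] [0.5777 0.0743 0.087 ]
yaw of +y 94.58796258271252 [np.float64(0.2705540219725011), np.float64(0.19028239121958737), np.float64(0.2698921492468403), np.float64(0.19019883705217241)]
yaw of +y 94.57014488732018 [np.float64(0.26911663710117256), np.float64(0.18940181315264473), np.float64(0.2701566720017211), np.float64(0.19024007564237327)]
deck corners
[[ 0.4857 -0.0848  0.087 ]
 [ 0.4586  0.2148  0.087 ]
 [ 0.6755  0.2316  0.087 ]
 [ 0.7015 -0.0657  0.087 ]] [0.5803 0.074  0.087 ]
[[ 0.4764 -0.0764  0.087 ]
 [ 0.4518  0.2134  0.087 ]
 [ 0.6689  0.2362  0.087 ]
 [ 0.6941 -0.0635  0.087 ]] [0.5728 0.0774 0.087 ]
block top corners [array([ 0.6361, -0.3294,  0.05  ]), array([ 0.6548, -0.2723,  0.05  ]), array([ 0.6182, -0.2593,  0.05  ])]
block bot [array([ 0.6294, -0.3322,  0.    ]), array([ 0.6513, -0.2732,  0.    ]), array([ 0.615 , -0.2615,  0.    ])]
caps [[ 0.6084 -0.3121  0.072 ]
 [ 0.6149 -0.2923  0.072 ]
 [ 0.6235 -0.2727  0.072 ]
 [ 0.6251 -0.3188  0.072 ]
 [ 0.6329 -0.2992  0.072 ]
 [ 0.6407 -0.2797  0.072 ]] [ 0.6243 -0.2958  0.072 ]
side blk top [array([ 0.6071, -0.2509,  0.05  ]), array([ 0.5812, -0.2988,  0.05  ])] bot [array([ 0.65  , -0.2729,  0.    ]), array([ 0.6167, -0.2666,  0.    ]), array([ 0.5914, -0.3164,  0.    ])]
knob top tri (array([0.5671, 0.1895, 0.1515]), np.float64(0.0014934751156170515))
spare top [array([ 0.4475, -0.3387,  0.03  ]), array([ 0.4581, -0.2389,  0.03  ]), array([ 0.496, -0.238,  0.03 ]), array([ 0.4853, -0.3394,  0.03  ])]
```

```bash
python3 - <<'E'
from h import *
import pickle
np.set_printoptions(precision=4,suppress=True)
D=pickle.load(open('c0.pkl','rb'));s=D['scene'];d=D['side']
S=lambda p,ox,oy,k:((p[0]+.5)/k-.5+ox,(p[1]+.5)/k-.5+oy)
dk=lambda p:S(p,240,165,5); sd=lambda p:S(p,100,140,3)
a=np.radians(4.58);O=np.array([.5776,.074]);X=np.array([np.cos(a),np.sin(a)]);Y=np.array([-np.sin(a),np.cos(a)])
f=lambda p:(round((p[:2]-O)@X,4),round((p[:2]-O)@Y,4))
print('screws',[f(onz(s,*dk(p),.087)) for p in [(103,105),(541,48),(658,278),(174,348)]])
print('far rail top(z93) ',[f(onz(s,*dk(p),.093)) for p in [(297,158),(418,144)]],'near',[f(onz(s,*dk(p),.093)) for p in [(303,230),(450,211)]])
print('stop top corners z111',[f(onz(s,*dk(p),.111)) for p in [(258,145),(275,139),(307,205),(291,210)]])
print('jaw top corners',[f(onz(s,*dk(p),.111)) for p in [(430,128),(458,123),(480,165),(452,172)]])
print('stop side',[f(onz(d,*sd(p),.111)) for p in [(288,197),(343,218),(336,238),(286,213)]])
print('jaw side',[f(onz(d,*sd(p),.111)) for p in [(218,265),(268,283),(222,290)]])
print('knob',f(np.array([.5671,.1895])))
E
```

```text
screws [(np.float64(-0.0953), np.float64(-0.1358)), (np.float64(-0.0954), np.float64(0.1348)), (np.float64(0.0949), np.float64(0.1348)), (np.float64(0.0949), np.float64(-0.1351))]
far rail top(z93)  [(np.float64(-0.0254), np.float64(-0.0366)), (np.float64(-0.0236), np.float64(0.0347))] near [(np.float64(0.0299), np.float64(-0.0478)), (np.float64(0.0309), np.float64(0.0365))]
stop top corners z111 [(np.float64(-0.0223), np.float64(-0.0614)), (np.float64(-0.0252), np.float64(-0.0508)), (np.float64(0.0282), np.float64(-0.0464)), (np.float64(0.0303), np.float64(-0.056))]
jaw top corners [(np.float64(-0.0176), np.float64(0.0379)), (np.float64(-0.0186), np.float64(0.0547)), (np.float64(0.0161), np.float64(0.0564)), (np.float64(0.0185), np.float64(0.0394))]
stop side [(np.float64(0.0244), np.float64(-0.0491)), (np.float64(-0.0297), np.float64(-0.0503)), (np.float64(-0.039), np.float64(-0.0275)), (np.float64(0.0135), np.float64(-0.0319))]
jaw side [(np.float64(0.0207), np.float64(0.0448)), (np.float64(-0.0249), np.float64(0.0411)), (np.float64(0.0002), np.float64(0.0651))]
knob (np.float64(-0.0012), np.float64(0.116))
```

```bash
python3 - <<'E'
from h import *
import pickle
D=pickle.load(open('c0.pkl','rb'))
p=D['scene']['pixels'][183:220,280:350]
cv2.imwrite('pics/s_deck2.png',cv2.resize(p,None,fx=11,fy=11,interpolation=cv2.INTER_CUBIC))
E
```

```text
(no output)
```

View pics/s_deck2.png

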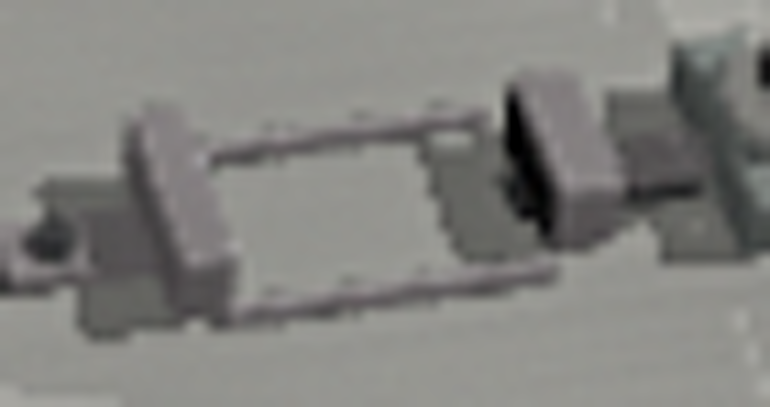

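Block: centre about (0.6245, -0.296), long axis at 68.5°. The cap rows and the base corners agree to 3 mm. Deck: centre (0.5776, 0.074), yaw 4.58°, with screws agreeing between the two views. The knob axis sits at deck (-0.001, 0.116), top at z≈0.151. The stop face is at y≈-0.048 and the jaw face at y≈+0.041. I'll turn the tool first, then travel.

```bash
cat >> h.py <<'E'
def goto(x,y,z,yaw):  # yaw = world angle (deg) wanted of tool y axis ; prints shift in move units along current tool axes
    from scipy.spatial.transform import Rotation as Ro
    o=telemetry.get_obs();w=o['eef_rot'];R=Ro.from_quat([w[1],w[2],w[3],w[0]]).as_matrix()
    ty=R[:,1];cur=np.degrees(np.arctan2(ty[1],ty[0]))
    Rt=np.array([[np.sin(np.radians(yaw))*-1,np.cos(np.radians(yaw)),0]])
    yv=np.array([np.cos(np.radians(yaw)),np.sin(np.radians(yaw)),0]);zv=np.array([0,0,-1.]);xv=np.cross(yv,zv)
    T=np.stack([xv,yv,zv],1)
    d=np.array([x,y,z])-o['eef_pos']
    rv=Ro.from_matrix(R.T@T).as_rotvec()/np.pi
    print('t',round(o['time_s'],2),'pos',o['eef_pos'].round(4),'yaw',round(cur,2),'F',o['wrist_force'].round(1),'T',o['torque'].round(2),'open',round(o['opening'],3))
    print('shift(now axes)',(R.T@d/.2).round(4),'rot',rv.round(4),'| shift(after turn)',(T.T@d/.2).round(4))
E
python3 -m pendant '[[[0,0,0,0,0,-0.056],[0,0,0,0,0,-0.056],[0,0,0,0,0,-0.056],[0,0,0,0,0,-0.056],[0,0,0,0,0,-0.057]]]' 0
python3 -c "
from h import *
goto(.6245,-.296,.16,-21.5)"
```

```text
time_s: 0.78
eef_pos: [0.1762, -0.5456, 0.2285]
eef_rot: [-0.002, 0.819, 0.574, 0.001]
wrist_force: [0.6, -0.4, 0.4]
opening: 1.006
t 0.78 pos [ 0.1762 -0.5456  0.2285] yaw -19.97 F [ 0.6 -0.4  0.4] T [-0.01 -0.01 -0.03] open 1.006
shift(now axes) [1.9365 1.6813 0.3478] rot [-0.0008 -0.0015  0.0085] | shift(after turn) [1.9824 1.628  0.3425]
```

```bash
python3 -m pendant '[[[0.16,0.14,0,0,0,0.004],[0.16,0.14,0,0,0,0.004],[0.16,0.14,0,0,0,0],[0.16,0.14,0,0,0,0],[0.16,0.14,0,0,0,0],[0.16,0.14,0,0,0,0],[0.16,0.14,0,0,0,0],[0.16,0.14,0,0,0,0],[0.16,0.14,0,0,0,0],[0.16,0.14,0,0,0,0],[0.16,0.14,0,0,0,0]]]'
python3 -c "
from h import *
goto(.6245,-.296,.16,-21.5)"
```

```text
time_s: 2.15
eef_pos: [0.5997, -0.3224, 0.2253]
eef_rot: [-0.005, 0.827, 0.562, 0.001]
wrist_force: [-0.3, -1.5, -0.1]
opening: 1.001
t 2.15 pos [ 0.5997 -0.3224  0.2253] yaw -21.67 F [-0.3 -1.5 -0.1] T [-0.03 -0.01  0.02] open 1.001
shift(now axes) [0.166 0.069 0.327] rot [-0.0025 -0.0024 -0.0009] | shift(after turn) [0.1682 0.067  0.3263]
```

```bash
python3 -m pendant '[[[0.085,0.035,0,-0.0025,-0.0024,0],[0.085,0.035,0.1,0,0,0],[0,0,0.0,0,0,0]]]'
python3 -c "
from h import *
goto(.6245,-.296,.16,-21.5)
import pickle
pickle.dump(cam('wrist','w1.png'),open('w1.pkl','wb'))"
```

```text
time_s: 2.52
eef_pos: [0.6265, -0.2925, 0.2017]
eef_rot: [-0.001, 0.827, 0.563, -0.001]
wrist_force: [-0.7, 0.2, -0.5]
opening: 1.001
t 2.52 pos [ 0.6265 -0.2925  0.2017] yaw -21.49 F [-0.7  0.2 -0.5] T [0.01 0.04 0.04] open 1.001
shift(now axes) [-0.0201 -0.0021  0.2084] rot [-0.001  -0.0001  0.0001] | shift(after turn) [-0.02   -0.0028  0.2084]
```

View pics/w1.png

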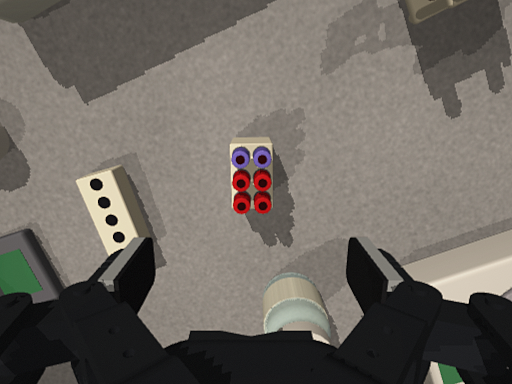

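The block shows aligned in the wrist view, cap centres from (240,157) to (262,203). I'll check the centre through this camera.

```bash
python3 -c "
from h import *
import pickle
np.set_printoptions(precision=4,suppress=True)
c=pickle.load(open('w1.pkl','rb'))
P=np.array([onz(c,u,v,.072) for u,v in [(240,158),(262,158),(240,182),(262,182),(241,204),(262,204)]])
print(P,P.mean(0)); v=(P[0]+P[1]-P[4]-P[5]);print(np.degrees(np.arctan2(v[1],v[0])))
Q=np.array([onz(c,u,v,.05) for u,v in [(231,145),(272,145),(231,212),(271,212)]]);print(Q,Q.mean(0))
goto(.6245,-.296,.017,-21.5)
"
```

```text
[[ 0.6248 -0.2729  0.072 ]
 [ 0.6423 -0.2798  0.072 ]
 [ 0.6168 -0.2926  0.072 ]
 [ 0.6347 -0.2996  0.072 ]
 [ 0.61   -0.3117  0.072 ]
 [ 0.6275 -0.3185  0.072 ]] [ 0.626  -0.2959  0.072 ]
69.13787563109423
[[ 0.6194 -0.2622  0.05  ]
 [ 0.6544 -0.2759  0.05  ]
 [ 0.5946 -0.3223  0.05  ]
 [ 0.6307 -0.3365  0.05  ]] [ 0.6248 -0.2992  0.05  ]
t 2.58 pos [ 0.6267 -0.2937  0.2033] yaw -21.53 F [-0.  -0.2  0.1] T [-0.02  0.05  0.03] open 1.0
shift(now axes) [-0.0138 -0.0053  0.9316] rot [-0.0002  0.0002 -0.0002] | shift(after turn) [-0.0145 -0.006   0.9316]
```

```bash
python3 -m pendant '[[[-0.013,-0.002,0.15,0,0,-0.002],[0,0,0.15,0,0,0],[0,0,0.15,0,0,0],[0,0,0.15,0,0,0],[0,0,0.15,0,0,0]]]'
python3 -c "
from h import *
goto(.6255,-.296,.017,-21.2)"
```

```text
time_s: 3.2
eef_pos: [0.6237, -0.3051, 0.0556]
eef_rot: [0.005, 0.827, 0.562, 0.0]
wrist_force: [0.0, 0.3, -0.6]
opening: 1.001
t 3.2 pos [ 0.6237 -0.3051  0.0556] yaw -21.58 F [ 0.   0.3 -0.6] T [ 0.03 -0.01 -0.01] open 1.001
shift(now axes) [ 0.0469 -0.0101  0.1927] rot [ 0.0027  0.0018 -0.0021] | shift(after turn) [ 0.0459 -0.0082  0.193 ]
```

```bash
python3 -m pendant '[[[0.046,-0.008,0.06,0.0027,0.0018,-0.002],[0,0,0.07,0,0,0],[0,0,0.05,0,0,0],[0,0,0,0,0,0]]]'
python3 -c "
from h import *
goto(.6255,-.296,.016,-21.2)"
```

```text
time_s: 3.7
eef_pos: [0.6239, -0.2975, 0.0178]
eef_rot: [-0.001, 0.826, 0.564, -0.0]
wrist_force: [-0.2, 0.4, -0.2]
opening: 0.999
t 3.7 pos [ 0.6239 -0.2975  0.0178] yaw -21.36 F [-0.2  0.4 -0.2] T [-0.01 -0.01 -0.04] open 0.999
shift(now axes) [0.0102 0.0049 0.0089] rot [-0.0006 -0.0001 -0.0009] | shift(after turn) [0.0102 0.0049 0.0089]
```

```bash
python3 -m pendant '[[[0.01,0.005,0.007,0,0,0],[0,0,0,0,0,0],[0,0,0,0,0,0],[0,0,0,0,0,0],[0,0,0,0,0,0],[0,0,0,0,0,0],[0,0,0,0,0,0],[0,0,0,0,0,0]]]' 0.8
python3 -c "
from h import *
goto(.6255,-.296,.016,-21.2)
cam('wrist','w2.png')"
```

```text
time_s: 4.7
eef_pos: [0.6269, -0.2966, 0.0186]
eef_rot: [0.001, 0.826, 0.564, 0.0]
wrist_force: [0.1, 0.5, -0.3]
opening: 0.456
t 4.7 pos [ 0.6269 -0.2966  0.0186] yaw -21.34 F [ 0.1  0.5 -0.3] T [0.04 0.02 0.02] open 0.456
shift(now axes) [ 0.0003 -0.0077  0.0132] rot [ 0.0004  0.0002 -0.0008] | shift(after turn) [ 0.0003 -0.0077  0.0132]
```

View pics/w2.png

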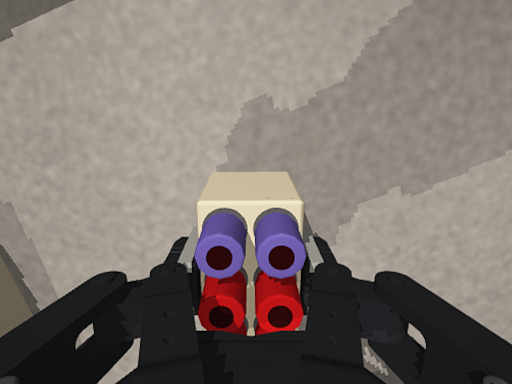

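The block is held between the pads: opening 0.456 ≈ 39 mm, caps at (219,257) and (281,257) central. Lifting.

```bash
python3 -m pendant '[[[0,0,-0.06,0,0,0],[0,0,-0.12,0,0,0],[0,0,-0.15,0,0,0],[0,0,-0.15,0,0,0],[0,0,-0.15,0,0,0],[0,0,-0.15,0,0,0],[0,0,-0.15,0,0,0],[0,0,-0.1,0,0,0],[0,0,0,0,0,0]]]'
python3 -c "
from h import *
goto(.5776,.074,.22,4.6)"
```

```text
time_s: 5.88
eef_pos: [0.6249, -0.2952, 0.2326]
eef_rot: [-0.001, 0.826, 0.564, -0.001]
wrist_force: [0.4, -0.1, -4.1]
opening: 0.459
t 5.88 pos [ 0.6249 -0.2952  0.2326] yaw -21.34 F [ 0.4 -0.1 -4.1] T [ 0.02  0.02 -0.04] open 0.459
shift(now axes) [ 1.6333 -0.892   0.0664] rot [-0.001  -0.0004 -0.1441] | shift(after turn) [ 1.8591 -0.0879  0.0629]
```

```bash
python3 -m pendant '[[[0,0,0,0,0,-0.048],[0,0,0,0,0,-0.048],[0.1,0,0,0,0,-0.048],[0.16,-0.01,0,0,0,0],[0.18,-0.01,0,0,0,0],[0.18,-0.01,0,0,0,0],[0.18,-0.01,0,0,0,0],[0.18,-0.01,0,0,0,0],[0.18,-0.01,0,0,0,0],[0.18,-0.01,0,0,0,0],[0.16,-0.01,0,0,0,0],[0.1,0,0,0,0,0]]]'
python3 -c "
from h import *
goto(.5776,.072,.22,4.6)"
```

```text
time_s: 7.38
eef_pos: [0.5704, 0.0335, 0.2138]
eef_rot: [-0.017, 0.674, 0.738, -0.006]
wrist_force: [0.3, -0.1, -3.6]
opening: 0.458
t 7.38 pos [0.5704 0.0335 0.2138] yaw 5.22 F [ 0.3 -0.1 -3.6] T [-0.05 -0.08 -0.04] open 0.458
shift(now axes) [ 0.189   0.0522 -0.0292] rot [-0.0101 -0.0056  0.0034] | shift(after turn) [ 0.189   0.0511 -0.0309]
```

```bash
python3 -m pendant '[[[0.08,0.02,-0.01,-0.006,-0.003,0.002],[0.08,0.02,-0.01,-0.004,-0.003,0.001],[0.03,0.01,0,0,0,0],[0,0,0,0,0,0],[0,0,0,0,0,0]]]'
python3 -c "
from h import *
import pickle
goto(.5776,.072,.15,4.6)
D={n:cam(n,n+'3.png') for n in ['scene','side','wrist']}
pickle.dump(D,open('c3.pkl','wb'))
cv2.imwrite('pics/s3.png',cv2.resize(D['scene']['pixels'][150:260,240:390],None,fx=5,fy=5,interpolation=cv2.INTER_CUBIC))
"
```

```text
time_s: 8.0
eef_pos: [0.5757, 0.0732, 0.2141]
eef_rot: [-0.001, 0.678, 0.735, -0.003]
wrist_force: [-0.9, -0.1, -5.1]
opening: 0.455
t 8.0 pos [0.5757 0.0732 0.2141] yaw 4.7 F [-0.9 -0.1 -5.1] T [-0.01  0.01 -0.  ] open 0.455
shift(now axes) [-0.0062  0.0106  0.3204] rot [-0.0019  0.0006  0.0005] | shift(after turn) [-0.0068  0.0088  0.3204]
```

View pics/s3.png

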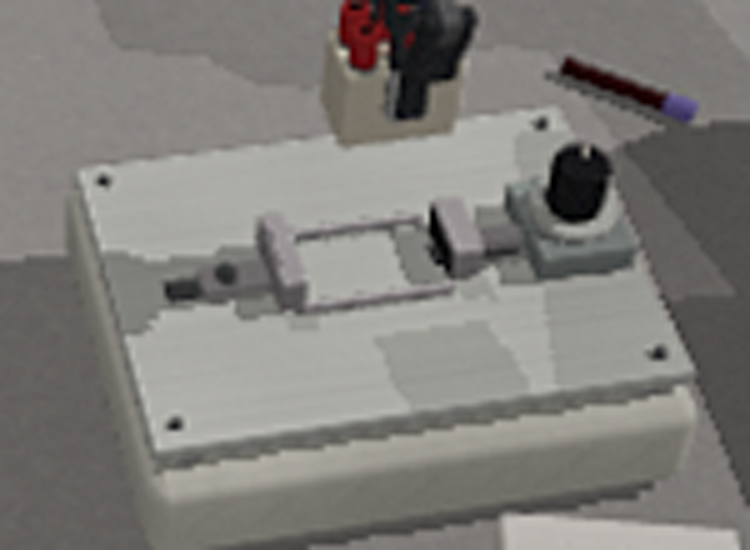

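View pics/wrist3.png

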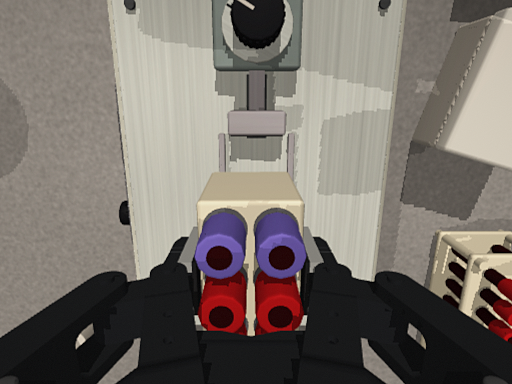

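The wrist view shows the block aligned with the deck, the jaw face at (257,134), the rails at x≈222 and 291 and the knob at (254,20).

```bash
python3 -c "
from h import *
import pickle
c=pickle.load(open('c3.pkl','rb'))['wrist']
a=np.radians(4.58);O=np.array([.5776,.074]);X=np.array([np.cos(a),np.sin(a)]);Y=np.array([-np.sin(a),np.cos(a)])
f=lambda p:[round(float((p[:2]-O)@X),4),round(float((p[:2]-O)@Y),4)]
print('rails',[f(onz(c,u,v,.093)) for u,v in [(222,136),(222,165),(291,136),(292,165)]])
print('jaw face top',[f(onz(c,u,v,.111)) for u,v in [(229,134),(285,134)]])
print('screws',[f(onz(c,u,v,.087)) for u,v in [(130,4),(385,4)]])
print('tcp',f(np.array([.5757,.0732])))
s=pickle.load(open('c3.pkl','rb'))['scene']
S=lambda p:((p[0]+.5)/5-.5+240,(p[1]+.5)/5-.5+150)
print('rails scene',[f(onz(s,*S(p),.093)) for p in [(305,234),(420,219),(310,303),(450,287)]])
print('stop',[f(onz(s,*S(p),.111)) for p in [(277,215),(308,280)]])
"
```

```text
rails [[-0.0255, 0.0362], [-0.026, 0.0121], [0.0308, 0.0363], [0.0324, 0.0122]]
jaw face top [[-0.0185, 0.0398], [0.024, 0.0398]]
screws [[-0.0931, 0.1341], [0.0985, 0.1341]]
tcp [-0.002, -0.0006]
rails scene [[-0.0238, -0.0323], [-0.0234, 0.0358], [0.0292, -0.0436], [0.0317, 0.0363]]
stop [[-0.0242, -0.0499], [0.0284, -0.0459]]
```

```bash
python3 -m pendant '[[[-0.003,0.008,0.08,-0.001,0,0],[-0.003,0.007,0.1,-0.001,0,0],[0,0,0.1,0,0,0],[0,0,0.08,0,0,0],[0,0,0.05,0,0,0],[0,0,0,0,0,0],[0,0,0,0,0,0]]]'
python3 -c "
from h import *
goto(.5788,.0721,.1056,4.6)"
```

```text
time_s: 9.02
eef_pos: [0.5787, 0.0706, 0.1263]
eef_rot: [0.001, 0.678, 0.735, -0.0]
wrist_force: [0.2, -0.6, -3.1]
opening: 0.454
t 9.03 pos [0.5787 0.0706 0.1263] yaw 4.57 F [ 0.2 -0.6 -3.1] T [ 0.02  0.   -0.05] open 0.454
shift(now axes) [0.0077 0.001  0.1036] rot [ 0.0001  0.0006 -0.0002] | shift(after turn) [0.0075 0.0011 0.1036]
```

```bash
python3 -m pendant '[[[0.007,0.001,0.03,0,0,0],[0,0,0.03,0,0,0],[0,0,0.015,0,0,0],[0,0,0,0,0,0],[0,0,0,0,0,0]]]'
python3 -c "
from h import *
goto(.5788,.0721,.1056,4.6)
c=cam('scene')
cv2.imwrite('pics/s4.png',cv2.resize(c['pixels'][150:260,240:390],None,fx=5,fy=5,interpolation=cv2.INTER_CUBIC))
cam('side','side4.png')
"
```

```text
time_s: 9.65
eef_pos: [0.58, 0.0721, 0.1119]
eef_rot: [0.002, 0.678, 0.735, 0.0]
wrist_force: [-0.1, -0.7, -3.4]
opening: 0.457
t 9.65 pos [0.58   0.0721 0.1119] yaw 4.58 F [-0.1 -0.7 -3.4] T [ 0.02 -0.04 -0.01] open 0.457
shift(now axes) [ 0.0005 -0.0059  0.0317] rot [ 0.0011  0.0007 -0.0001] | shift(after turn) [ 0.0004 -0.0058  0.0317]
```

View pics/s4.png

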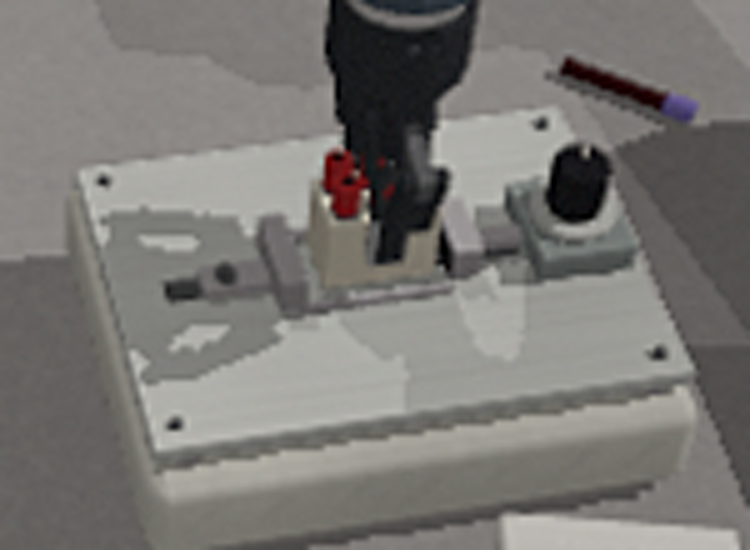

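The block hangs just above the deck, inside the near rail at (380,290), clear of the stop at (280,250) and of the jaw. Lowering slowly.

```bash
python3 -m pendant '[[[0,-0.004,0.01,0,0,0],[0,0,0.008,0,0,0],[0,0,0.006,0,0,0],[0,0,0,0,0,0]]]'
python3 -c "
from h import *
goto(.5788,.0721,.1056,4.6)"
```

```text
time_s: 10.25
eef_pos: [0.5792, 0.072, 0.107]
eef_rot: [0.002, 0.678, 0.735, 0.001]
wrist_force: [-0.4, 0.1, -3.9]
opening: 0.455
t 10.25 pos [0.5792 0.072  0.107 ] yaw 4.58 F [-0.4  0.1 -3.9] T [-0.02 -0.02  0.  ] open 0.455
shift(now axes) [ 0.0007 -0.002   0.007 ] rot [ 0.0012  0.0007 -0.0001] | shift(after turn) [ 0.0007 -0.0019  0.007 ]
```

```bash
python3 -m pendant '[[[0,0,0.005,0,0,0],[0,0,0.003,0,0,0],[0,0,0,0,0,0]]]'; python3 -m pendant '[[[0,0,0.005,0,0,0],[0,0,0,0,0,0]]]'
```

```text
time_s: 10.62
eef_pos: [0.5793, 0.072, 0.1057]
eef_rot: [0.002, 0.678, 0.735, 0.001]
wrist_force: [0.6, -0.5, -3.3]
opening: 0.46
time_s: 10.88
eef_pos: [0.5796, 0.0719, 0.1058]
eef_rot: [0.002, 0.678, 0.735, 0.001]
wrist_force: [-1.0, 0.4, -4.6]
opening: 0.456
```

```bash
for i in 1 2; do :; done; python3 -m pendant '[[[0,0,0.006,0,0,0],[0,0,0,0,0,0]]]'; python3 -m pendant '[[[0,0,0.006,0,0,0],[0,0,0,0,0,0]]]'
```

```text
time_s: 11.12
eef_pos: [0.5798, 0.0719, 0.1057]
eef_rot: [0.003, 0.678, 0.735, 0.001]
wrist_force: [0.0, 0.1, -3.5]
opening: 0.461
time_s: 11.38
eef_pos: [0.58, 0.0719, 0.1057]
eef_rot: [0.003, 0.678, 0.735, 0.001]
wrist_force: [-0.2, -0.1, -3.3]
opening: 0.456
```

```bash
python3 -m pendant '[[[0,-0.002,0.012,-0.001,0,0]]]'; python3 -m pendant '[[[0,-0.002,0.012,-0.001,0,0]]]'
```

```text
time_s: 11.5
eef_pos: [0.5801, 0.0719, 0.1056]
eef_rot: [0.004, 0.678, 0.735, 0.002]
wrist_force: [-11.8, -0.7, 29.5]
opening: 0.454
time_s: 11.62
eef_pos: [0.58, 0.0719, 0.1057]
eef_rot: [0.005, 0.678, 0.735, 0.003]
wrist_force: [-9.4, -1.1, 20.9]
opening: 0.459
```

Contact: 20–30 N upward at z=0.1057, which matches the expected deck height of 0.1056. Releasing.

```bash
python3 -m pendant '[[[0,0,-0.004,0,0,0],[0,0,0,0,0,0]]]';python3 -m pendant '[[[0,0,0,0,0,0],[0,0,0,0,0,0],[0,0,0,0,0,0],[0,0,0,0,0,0]]]' 0.2
python3 -c "
from h import *
goto(.5788,.0721,.25,4.6)"
```

```text
time_s: 11.88
eef_pos: [0.5802, 0.0719, 0.1063]
eef_rot: [0.006, 0.678, 0.735, 0.004]
wrist_force: [0.7, 0.8, -3.5]
opening: 0.456
time_s: 12.38
eef_pos: [0.581, 0.0717, 0.106]
eef_rot: [0.006, 0.678, 0.735, 0.004]
wrist_force: [0.2, 1.2, 0.2]
opening: 0.803
t 12.38 pos [0.581  0.0717 0.106 ] yaw 4.61 F [0.2 1.2 0.2] T [ 0.02 -0.    0.  ] open 0.803
shift(now axes) [ 2.000e-04 -4.000e-04 -7.199e-01] rot [0.0046 0.0011 0.0001] | shift(after turn) [ 0.0027 -0.0108 -0.7199]
```

```bash
python3 -m pendant '[[[0,0,-0.1,0.001,0,0],[0,0,-0.15,0.001,0,0],[0,0,-0.15,0.002,0.001,0],[0,0,-0.15,0,0,0],[0,0,-0.15,0,0,0],[0,0,-0.1,0,0,0],[0,0,0,0,0,0]]]'
python3 -c "
from h import *
goto(.5671,.1895,.25,45)
c=cam('scene')
cv2.imwrite('pics/s5.png',cv2.resize(c['pixels'][150:260,240:390],None,fx=5,fy=5,interpolation=cv2.INTER_CUBIC))
c=cam('side')
cv2.imwrite('pics/d5.png',cv2.resize(c['pixels'][190:310,100:280],None,fx=4,fy=4,interpolation=cv2.INTER_CUBIC))
import pickle;pickle.dump(cam('wrist','w5.png'),open('w5.pkl','wb'))
"
```

```text
time_s: 13.25
eef_pos: [0.5798, 0.0719, 0.2706]
eef_rot: [0.0, 0.678, 0.735, 0.0]
wrist_force: [0.2, -1.0, 0.1]
opening: 0.801
t 13.25 pos [0.5798 0.0719 0.2706] yaw 4.61 F [ 0.2 -1.   0.1] T [ 0.02 -0.03 -0.02] open 0.801
shift(now axes) [ 0.591  -0.0161  0.103 ] rot [ 3.000e-04  2.000e-04 -2.244e-01] | shift(after turn) [0.4604 0.3708 0.1032]
```

View pics/s5.png

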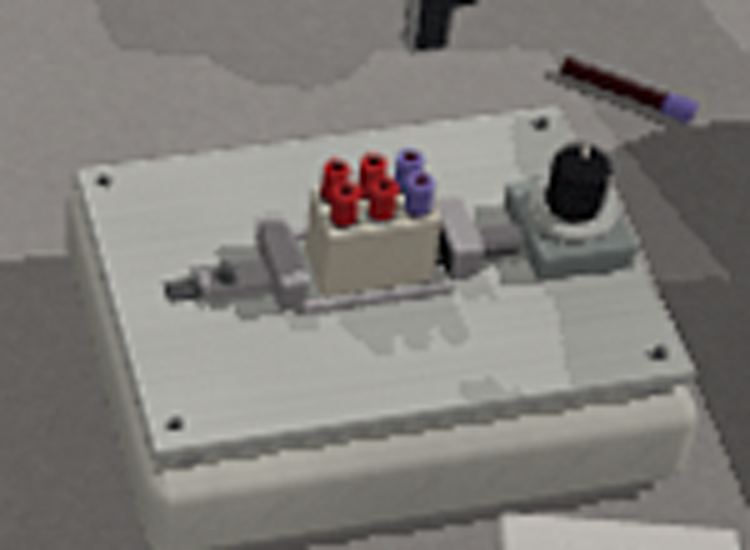

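View pics/d5.png

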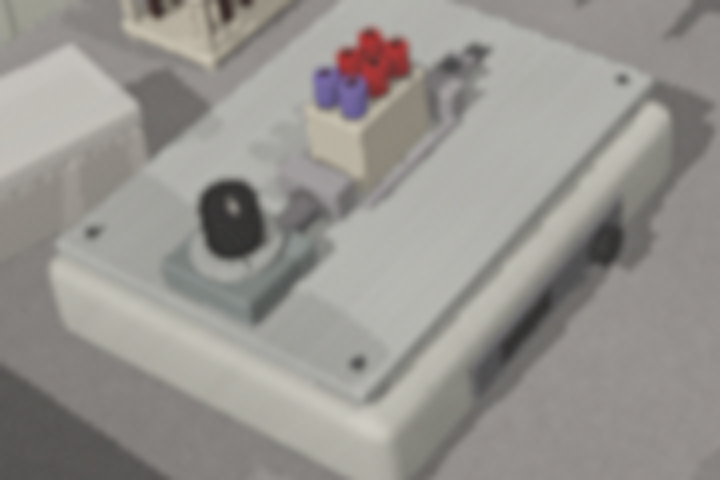

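View pics/w5.png

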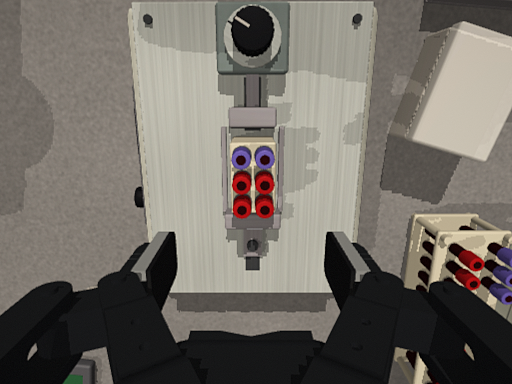

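The block sits between the rails, jaw and stop in all three views. In the wrist view the knob top is near (252,30), with its white line pointing up-left. I'll locate the knob axis now.

```bash
python3 -c "
from h import *
import pickle
c=pickle.load(open('w5.pkl','rb'))
cv2.imwrite('pics/w5k.png',cv2.resize(c['pixels'][0:130,130:380],None,fx=3,fy=3,interpolation=cv2.INTER_CUBIC))
p=c['pixels'][0:80,215:290].astype(int); m=((p.max(2)<50)*255).astype(np.uint8)
n,l,st,ce=cv2.connectedComponentsWithStats(m);i=1+st[1:,4].argmax();print(st[i]+[215,0,0,0,0],ce[i]+[215,0])
a=np.radians(4.58);O=np.array([.5776,.074]);X=np.array([np.cos(a),np.sin(a)]);Y=np.array([-np.sin(a),np.cos(a)])
f=lambda p:[round(float((p[:2]-O)@X),4),round(float((p[:2]-O)@Y),4)]
print('screws',[f(onz(c,u,v,.087)) for u,v in [(148,20),(357,19)]])
print([f(onz(c,u,v,.107)) for u,v in [(217,70),(288,72)]])
for z,uv in [(.151,(252,26))]: print(f(onz(c,*uv,z)))
print(-c['R'].T@c['t'])
"
```

```text
[ 228    6   46   51 1618] [252.43139679  30.98454883]
screws [[-0.0929, 0.1336], [0.0979, 0.1343]]
[[-0.029, 0.089], [0.0342, 0.0873]]
[0.0019, 0.116]
[0.57358131 0.13881541 0.4112287 ]
```

View pics/w5k.png

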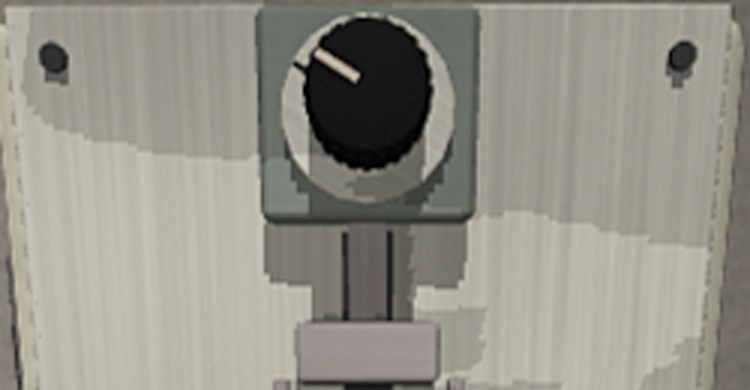

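```bash
python3 -m pendant '[[[0.12,0,0,0,0,-0.056],[0.12,0.02,0,0,0,-0.056],[0.12,0.04,0,0,0,-0.056],[0.1,0.06,0,0,0,-0.056],[0.05,0.05,0,0,0,0],[0,0,0,0,0,0]]]'
python3 -c "
from h import *
goto(.5678,.1896,.2,45)"
```

```text
time_s: 14.15
eef_pos: [0.5647, 0.1847, 0.2578]
eef_rot: [-0.009, 0.376, 0.926, -0.004]
wrist_force: [-0.1, -0.7, 0.3]
opening: 0.805
t 14.15 pos [0.5647 0.1847 0.2578] yaw 45.8 F [-0.1 -0.7  0.3] T [0.02 0.01 0.02] open 0.805
shift(now axes) [0.002  0.0323 0.2884] rot [-0.0045 -0.0041  0.0044] | shift(after turn) [0.0062 0.0282 0.2888]
```

```bash
python3 -m pendant '[[[0.004,0.015,0.08,-0.0045,-0.004,0],[0,0.015,0.1,0,0,0],[0,0,0.08,0,0,0],[0,0,0,0,0,0],[0,0,0,0,0,0]]]'
python3 -c "
from h import *
goto(.5678,.1896,.122,45)
c=cam('scene')
cv2.imwrite('pics/s6.png',cv2.resize(c['pixels'][130:240,260:410],None,fx=5,fy=5,interpolation=cv2.INTER_CUBIC))"
```

```text
time_s: 14.78
eef_pos: [0.5687, 0.1863, 0.2035]
eef_rot: [-0.0, 0.382, 0.924, -0.001]
wrist_force: [0.3, 0.2, -0.4]
opening: 0.799
t 14.78 pos [0.5687 0.1863 0.2035] yaw 45.09 F [ 0.3  0.2 -0.4] T [0.04 0.04 0.  ] open 0.799
shift(now axes) [0.0151 0.0092 0.4072] rot [-0.0005  0.0001  0.0005] | shift(after turn) [0.0149 0.0085 0.4073]
```

View pics/s6.png

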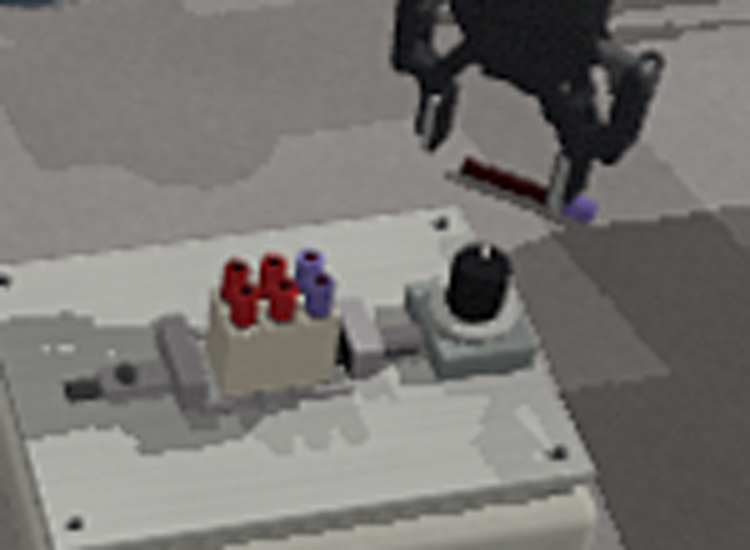

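The fingers straddle the knob's axis, tips at (430,148) and (572,200) above the knob at (480,285). Descending.

```bash
python3 -m pendant '[[[0.015,0.008,0.08,0,0,0],[0,0,0.08,0,0,0],[0,0,0.08,0,0,0],[0,0,0.05,0,0,0],[0,0,0,0,0,0]]]'
python3 -c "
from h import *
goto(.5678,.1896,.122,45)"
```

```text
time_s: 15.45
eef_pos: [0.5673, 0.1897, 0.1413]
eef_rot: [-0.0, 0.382, 0.924, -0.001]
wrist_force: [-0.0, -0.7, -0.5]
opening: 0.798
t 15.45 pos [0.5673 0.1897 0.1413] yaw 45.08 F [-0.  -0.7 -0.5] T [0.   0.   0.03] open 0.798
shift(now axes) [-0.002   0.0015  0.0965] rot [-0.0006  0.0001  0.0004] | shift(after turn) [-0.0021  0.0014  0.0965]
```

```bash
python3 -m pendant '[[[-0.002,0.001,0.05,0,0,0],[0,0,0.045,0,0,0],[0,0,0.01,0,0,0],[0,0,0,0,0,0]]]'
python3 -c "
from h import *
goto(.5678,.1896,.122,45)"
```

```text
time_s: 15.95
eef_pos: [0.5685, 0.1896, 0.1196]
eef_rot: [0.0, 0.382, 0.924, -0.0]
wrist_force: [0.5, -0.8, -0.0]
opening: 0.798
t 15.95 pos [0.5685 0.1896 0.1196] yaw 45.07 F [ 0.5 -0.8 -0. ] T [0.07 0.05 0.  ] open 0.798
shift(now axes) [ 0.0026 -0.0023 -0.0121] rot [-0.0002  0.0004  0.0004] | shift(after turn) [ 0.0026 -0.0023 -0.0121]
```

```bash
python3 -m pendant '[[[0.002,-0.002,-0.015,0,0,0],[0,0,0,0,0,0]]]'; python3 -m pendant '[[[0,0,0,0,0,0],[0,0,0,0,0,0],[0,0,0,0,0,0],[0,0,0,0,0,0],[0,0,0,0,0,0],[0,0,0,0,0,0]]]' 1
python3 -c "
from h import *
goto(.5678,.1896,.122,45)
c=cam('scene')
cv2.imwrite('pics/s7.png',cv2.resize(c['pixels'][130:240,260:410],None,fx=5,fy=5,interpolation=cv2.INTER_CUBIC))"
```

```text
time_s: 16.2
eef_pos: [0.5683, 0.1897, 0.1235]
eef_rot: [0.001, 0.382, 0.924, -0.0]
wrist_force: [0.6, -0.2, 0.4]
opening: 0.799
time_s: 16.95
eef_pos: [0.5693, 0.1903, 0.1247]
eef_rot: [0.002, 0.382, 0.924, 0.001]
wrist_force: [1.4, 1.7, 1.1]
opening: 0.357
t 16.95 pos [0.5693 0.1903 0.1247] yaw 45.08 F [1.4 1.7 1.1] T [ 0.16 -0.02 -0.  ] open 0.357
shift(now axes) [ 0.0029 -0.0078  0.0134] rot [0.001  0.001  0.0005] | shift(after turn) [ 0.0028 -0.0077  0.0134]
```

View pics/s7.png

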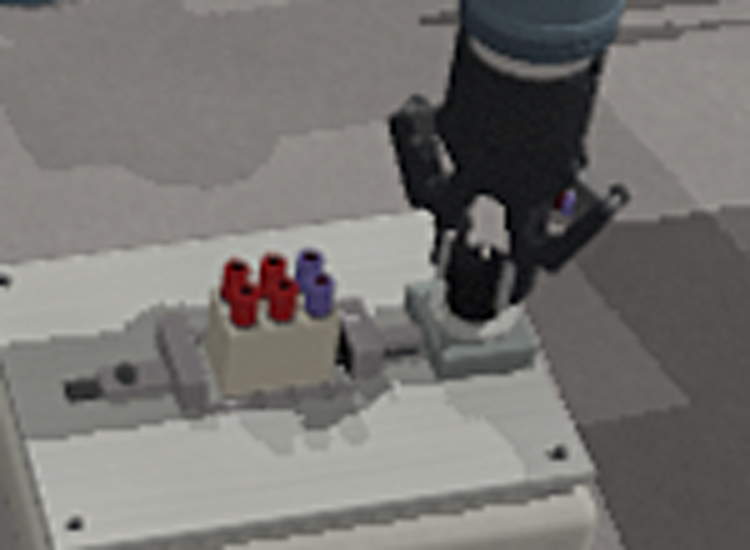

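The knob is gripped (opening 0.357 ≈ 30 mm; pads either side at (480,285)). Turning clockwise, which is +z of the tool.

```bash
python3 -m pendant '[[[0,0,0,0,0,0.04],[0,0,0,0,0,0.04],[0,0,0,0,0,0.04]]]'
python3 -c "
from h import *
goto(.5686,.190,.1235,-10)
"
```

```text
time_s: 17.38
eef_pos: [0.5696, 0.1906, 0.1246]
eef_rot: [0.002, 0.553, 0.833, 0.002]
wrist_force: [2.4, 1.2, 0.9]
opening: 0.347
t 17.38 pos [0.5696 0.1906 0.1246] yaw 22.9 F [2.4 1.2 0.9] T [ 0.28 -0.05  0.14] open 0.347
shift(now axes) [-0.0006 -0.0057  0.0056] rot [1.700e-03 1.000e-04 1.828e-01] | shift(after turn) [-0.0036 -0.0044  0.0057]
```

```bash
python3 -m pendant '[[[0,-0.003,0,0.001,0,0.045],[0,-0.002,0,0,0,0.045],[0,0,0,0,0,0.045],[0,0,0,0,0,0.045]]]'
python3 -c "
from h import *
goto(.5686,.190,.1235,-10)
"
```

```text
time_s: 17.88
eef_pos: [0.5702, 0.1907, 0.1246]
eef_rot: [0.002, 0.769, 0.639, 0.002]
wrist_force: [1.2, 1.1, 0.2]
opening: 0.354
t 17.88 pos [0.5702 0.1907 0.1246] yaw -10.51 F [1.2 1.1 0.2] T [ 0.15 -0.03  0.2 ] open 0.354
shift(now axes) [-0.0051 -0.0074  0.0057] rot [ 0.0018 -0.0004 -0.0029] | shift(after turn) [-0.005  -0.0074  0.0057]
```

```bash
python3 -m pendant '[[[-0.002,-0.004,0,0.001,0,0.045],[0,-0.003,0,0,0,0.045],[0,0,0,0,0,0.045]]]'
python3 -c "
from h import *
goto(.5686,.190,.1235,-10)
c=cam('scene')
cv2.imwrite('pics/s8.png',cv2.resize(c['pixels'][130:240,260:410],None,fx=5,fy=5,interpolation=cv2.INTER_CUBIC))"
```

```text
time_s: 18.25
eef_pos: [0.5708, 0.1906, 0.1246]
eef_rot: [0.001, 0.889, 0.457, 0.004]
wrist_force: [0.5, 0.8, 1.7]
opening: 0.351
t 18.25 pos [0.5708 0.1906 0.1246] yaw -35.6 F [0.5 0.8 1.7] T [0.19 0.07 0.18] open 0.351
shift(now axes) [-0.0088 -0.0072  0.0056] rot [ 0.002  -0.0013 -0.1422] | shift(after turn) [-0.0048 -0.0103  0.0057]
```

View pics/s8.png

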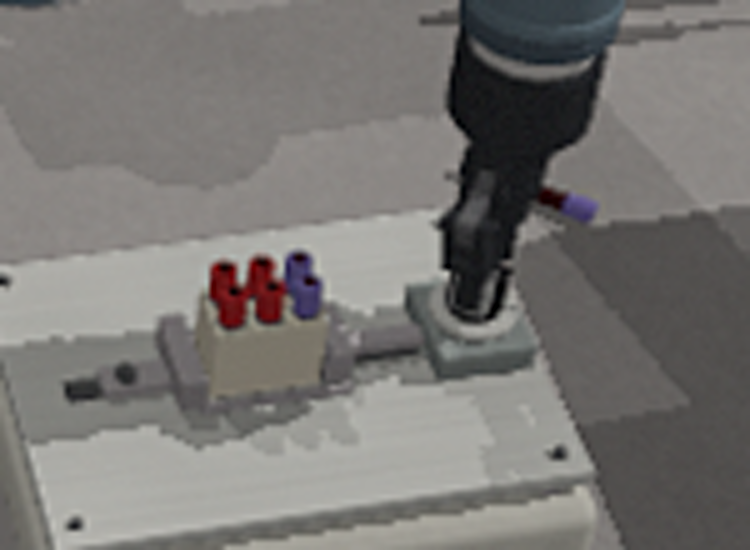

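The jaw has pushed the block towards the stop bar and the torque is still about 0.18, so it isn't clamped. I've used 1.41 rad of this grasp, so I'll regrasp.

```bash
python3 -m pendant '[[[0,0,0,0,0,0],[0,0,0,0,0,0],[0,0,0,0,0,0],[0,0,0,0,0,0]]]' 0.2; python3 -m pendant '[[[0,0,0,0.001,-0.001,-0.056],[0,0,0,0.001,0,-0.056],[0,0,0,0,0,-0.056],[0,0,0,0,0,-0.056],[0,0,0,0,0,-0.056],[0,0,0,0,0,-0.056],[0,0,0,0,0,-0.056],[0,0,0,0,0,-0.04],[0,0,0,0,0,0]]]' 0.2
python3 -c "
from h import *
goto(.5684,.190,.123,45)
"
```

```text
time_s: 18.8
eef_pos: [0.5697, 0.1899, 0.1238]
eef_rot: [0.001, 0.889, 0.458, 0.002]
wrist_force: [0.2, -0.7, 0.5]
opening: 0.801
time_s: 19.92
eef_pos: [0.5694, 0.1898, 0.1238]
eef_rot: [-0.002, 0.383, 0.924, -0.001]
wrist_force: [-0.4, 1.3, 0.4]
opening: 0.798
t 19.93 pos [0.5694 0.1898 0.1238] yaw 44.98 F [-0.4  1.3  0.4] T [-0.01  0.01 -0.  ] open 0.798
shift(now axes) [ 0.0042 -0.0027  0.0042] rot [-0.0008 -0.0007 -0.0001] | shift(after turn) [ 0.0042 -0.0028  0.0042]
```

```bash
python3 -m pendant '[[[0.004,-0.002,0.005,-0.001,-0.001,0],[0,0,0,0,0,0]]]' 0.2; python3 -m pendant '[[[0,0,0,0,0,0],[0,0,0,0,0,0],[0,0,0,0,0,0],[0,0,0,0,0,0],[0,0,0,0,0,0],[0,0,0,0,0,0]]]' 1
python3 -m pendant '[[[0,0,0,0,0,0.03],[0,0,0,0,0,0.03]]]'
python3 -c "
from h import *
goto(.5684,.190,.123,45)
"
```

```text
time_s: 20.18
eef_pos: [0.5684, 0.1901, 0.1228]
eef_rot: [0.001, 0.385, 0.923, 0.0]
wrist_force: [-0.4, -0.7, 0.7]
opening: 0.801
time_s: 20.92
eef_pos: [0.569, 0.1906, 0.1233]
eef_rot: [0.001, 0.385, 0.923, 0.001]
wrist_force: [0.8, 1.1, 1.2]
opening: 0.352
time_s: 21.18
eef_pos: [0.5692, 0.1908, 0.1233]
eef_rot: [0.001, 0.472, 0.881, 0.001]
wrist_force: [0.9, 2.2, -0.2]
opening: 0.349
t 21.18 pos [0.5692 0.1908 0.1233] yaw 33.62 F [ 0.9  2.2 -0.2] T [ 0.25 -0.12  0.15] open 0.349
shift(now axes) [-0.0013 -0.0055  0.0016] rot [ 0.001   0.0005 -0.0632] | shift(after turn) [-0.0002 -0.0057  0.0016]
```

```bash
cat > t.py <<'E'
from h import *
goto(.5684,.190,.123,45)
E
python3 -m pendant '[[[0,-0.002,0,0,0,0.025],[0,-0.002,0,0,0,0.025]]]' >/dev/null; python3 t.py
python3 -m pendant '[[[0,-0.002,0,0,0,0.02]]]'>/dev/null; python3 t.py
```

```text
t 21.43 pos [0.5694 0.1909 0.1234] yaw 24.35 F [ 2.7  2.5 -2. ] T [ 0.39 -0.33  0.46] open 0.354
shift(now axes) [-0.0022 -0.0063  0.0018] rot [ 0.0018  0.0006 -0.1147] | shift(after turn) [ 0.0001 -0.0067  0.0018]
t 21.55 pos [0.5694 0.191  0.1234] yaw 20.66 F [ 2.5  1.9 -0.9] T [ 0.27 -0.29  0.5 ] open 0.357
shift(now axes) [-0.0029 -0.0067  0.0018] rot [ 0.0022  0.0006 -0.1352] | shift(after turn) [ 0.0001 -0.0072  0.0019]
```

```bash
python3 -m pendant '[[[0,-0.002,0,0,0,0.015]]]'>/dev/null; python3 t.py
python3 -c "
from h import *
c=cam('wrist','w9.png')
c=cam('scene')
cv2.imwrite('pics/s9.png',cv2.resize(c['pixels'][130:240,260:410],None,fx=5,fy=5,interpolation=cv2.INTER_CUBIC))"
```

```text
t 21.68 pos [0.5695 0.191  0.1233] yaw 17.92 F [ 2.2  2.  -1.9] T [ 0.31 -0.22  0.46] open 0.356
shift(now axes) [-0.0032 -0.0069  0.0017] rot [ 0.0025  0.0007 -0.1505] | shift(after turn) [ 0.0002 -0.0076  0.0017]
```

View pics/s9.png

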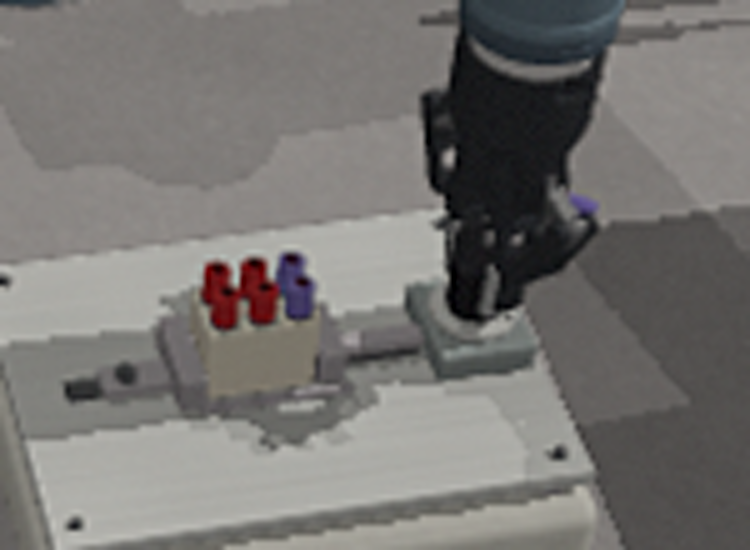

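View pics/w9.png

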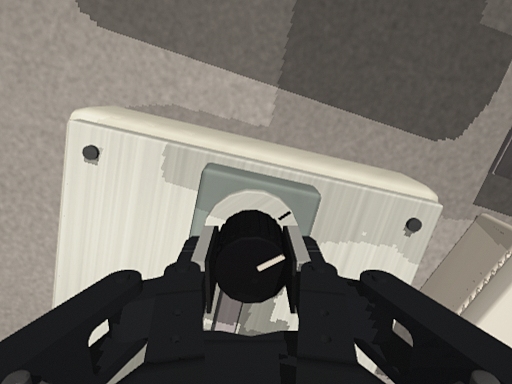

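The block is up against the stop bar. The torque held at 0.46, 0.50 and 0.46 over the last 6.4° of turning. The wrist view shows the white line (258,269)–(284,257) and the black flange line (279,219)–(290,212); measuring the slip from these.

```bash
python3 -c "
from h import *
c=cam('wrist')
cv2.imwrite('pics/w9k.png',cv2.resize(c['pixels'][180:310,190:330],None,fx=5,fy=5,interpolation=cv2.INTER_CUBIC)[:,:])
w=[onz(c,*p,.151)[:2] for p in [(258,269),(284,257)]]
b=[onz(c,*p,.117)[:2] for p in [(279,219),(290,212)]]
a=lambda v:np.degrees(np.arctan2(v[1],v[0]))
k=np.array([.5678,.1896])
print('line dir white',a(w[1]-w[0]),'black',a(b[1]-b[0]))
for k in [np.array([.5678,.1896]),np.array([.569,.1905])]:
  print([a(p-k) for p in w],[np.linalg.norm(p-k) for p in w],[a(p-k) for p in b],[np.linalg.norm(p-k) for p in b])
"
```

```text
line dir white 45.04107275557087 black 52.396639634898555
[np.float64(39.72706035951616), np.float64(43.37151306292957)] [np.float64(0.005280056930264772), np.float64(0.016784092563630094)] [np.float64(49.62292537950144), np.float64(50.32130408136483)] [np.float64(0.019203527908727536), np.float64(0.025661363936068205)]
[np.float64(40.85966185877874), np.float64(44.00779348450096)] [np.float64(0.003782660604637472), np.float64(0.01529468266850942)] [np.float64(50.69221543098496), np.float64(51.14728785031603)] [np.float64(0.017743621831149605), np.float64(0.02420502775759116)]
```

View pics/w9k.png

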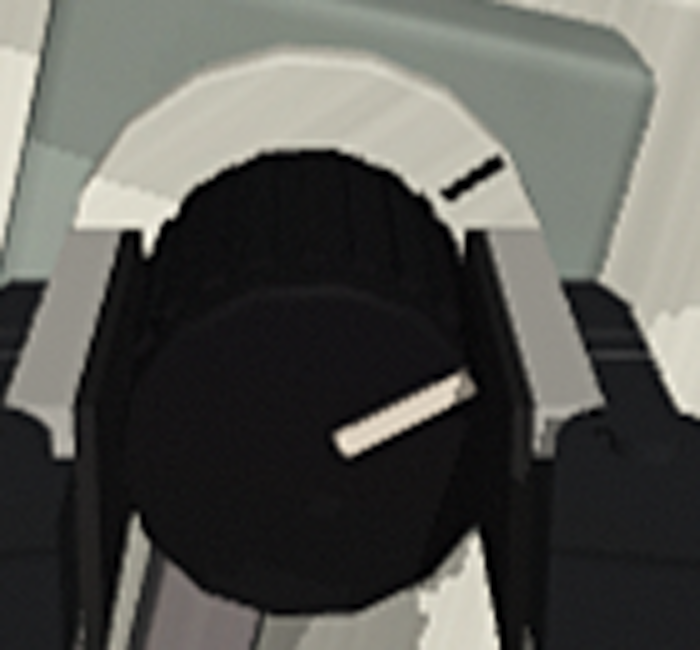

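The white line (≈44.5°) is about 6.5–7° clockwise of the black one (≈51°). That is roughly 0.12 rad of slip, in line with the torque plateau. I'll stop turning and release.

```bash
python3 -m pendant '[[[0,0,0,0,0,0],[0,0,0,0,0,0],[0,0,0,0,0,0],[0,0,0,0,0,0]]]' 0.2; python3 -m pendant '[[[0,0,-0.06,0,0,0],[0,0,-0.12,0,0,0],[0,0,-0.15,0,0,0],[0,0,-0.15,0,0,0],[0,0,-0.15,0,0,0],[-0.15,0,-0.08,0,0,0],[-0.15,0,0,0,0,0],[-0.15,0,0,0,0,0],[-0.1,0,0,0,0,0],[0,0,0,0,0,0]]]' 0.2
python3 t.py
python3 -c "
from h import *
c=cam('wrist','w10.png')
c=cam('side','side10.png')
c=cam('scene','scene10.png')
cv2.imwrite('pics/s10.png',cv2.resize(c['pixels'][130:240,260:410],None,fx=5,fy=5,interpolation=cv2.INTER_CUBIC))"
```

```text
time_s: 22.32
eef_pos: [0.5681, 0.19, 0.1226]
eef_rot: [0.001, 0.587, 0.809, 0.002]
wrist_force: [-0.0, -0.5, 0.9]
opening: 0.799
time_s: 23.58
eef_pos: [0.6034, 0.0832, 0.279]
eef_rot: [0.005, 0.586, 0.81, 0.004]
wrist_force: [-0.2, 0.3, -0.5]
opening: 0.8
t 23.57 pos [0.6034 0.0832 0.279 ] yaw 18.19 F [-0.2  0.3 -0.5] T [ 0.01 -0.03 -0.03] open 0.8
shift(now axes) [ 0.5644 -0.0091  0.7781] rot [ 0.0035  0.0018 -0.149 ] | shift(after turn) [0.5015 0.2538 0.7798]
```

View pics/w10.png

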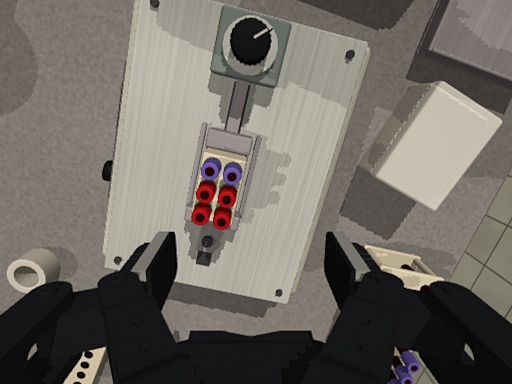

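View pics/s10.png

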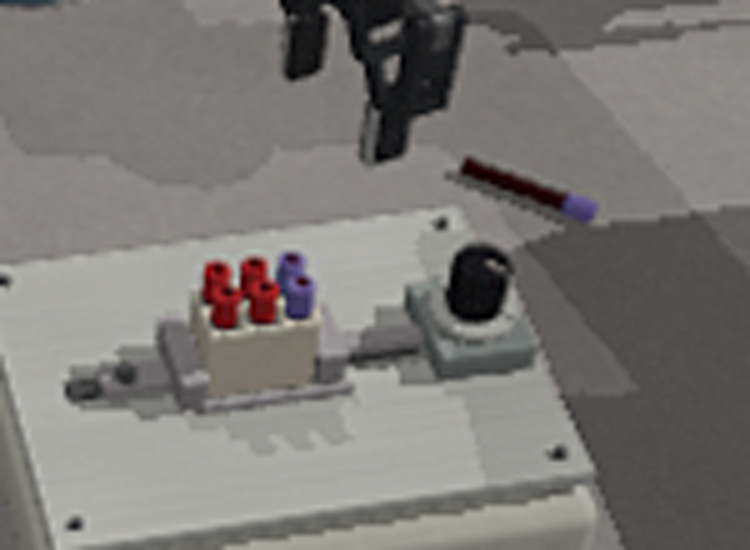

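View pics/scene10.png

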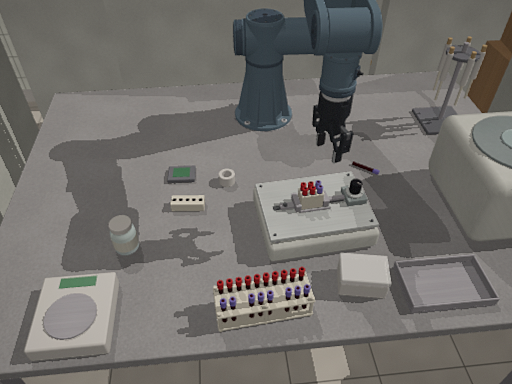

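The block is clamped between jaw and stop, the bystanders are where they were, and the gripper is clear. I'll check the lines once more on the saved wrist picture.

```bash
python3 -c "
import cv2
p=cv2.imread('pics/w10.png')[0:95,200:300];cv2.imwrite('pics/w10k.png',cv2.resize(p,None,fx=6,fy=6,interpolation=cv2.INTER_CUBIC))"
```

```text
(no output)
```

View pics/w10k.png

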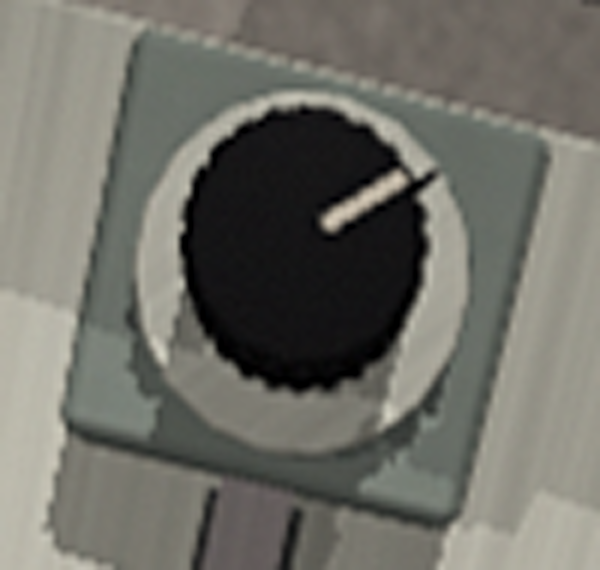

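```bash
python3 -c "
from h import *
c=cam('wrist')
S=lambda p:((p[0]+.5)/6-.5+200,(p[1]+.5)/6-.5)
w=[onz(c,*S(p),.151)[:2] for p in [(328,223),(407,175)]]
b=[onz(c,*S(p),.117)[:2] for p in [(413,188),(438,171)]]
# knob axis as this camera sees it: centre of flange outline (ellipse extremes) at z .117
k=(onz(c,*S((136,262)),.117)+onz(c,*S((469,280)),.117))[:2]/2; k2=(onz(c,*S((300,90)),.117)+onz(c,*S((300,452)),.117))[:2]/2
a=lambda v:np.degrees(np.arctan2(v[1],v[0]))
print(k,k2,'dirs',a(w[1]-w[0]),a(b[1]-b[0]))
for q in (k,k2,(k+k2)/2): print([a(p-q) for p in w],[a(p-q) for p in b],[np.linalg.norm(p-q) for p in w+b])
"
```

```text
[0.56966851 0.19132091] [0.56945063 0.19065343] dirs 47.5964840928224 50.49292613382016
[np.float64(34.269743919398316), np.float64(44.90910133576294)] [np.float64(53.22751198157263), np.float64(52.739070956338615)] [np.float64(0.002934776788126454), np.float64(0.01442798581289887), np.float64(0.019360646705728703), np.float64(0.0235678529694271)]
[np.float64(41.27481624364041), np.float64(46.12272429325184)] [np.float64(53.87138545755062), np.float64(53.28459408245559)] [np.float64(0.0035169341433900093), np.float64(0.015056900616143966), np.float64(0.020027005002211086), np.float64(0.024232102358382024)]
[np.float64(38.088715548910066), np.float64(45.52885663186297)] [np.float64(53.55489528629047), np.float64(53.01562296373584)] [np.float64(0.003219878980626986), np.float64(0.014741616795934302), np.float64(0.019693515061528864), np.float64(0.023899706891825405)]
```

```bash
python3 -c "
from h import *
print(telemetry.get_obs()['time_s']);print(ctrl.hand_in())"
```

```text
23.775
the job is handed in; nothing more can be done
None
```

The tube block is clamped against the stop bar, and I handed the job in at 23.8 s with the gripper open and about 0.28 m above the bench, touching nothing. The hand-in gave no verdict.

- **Placing:** I set the block on the deck between the rails, lengthwise between jaw and stop, and let go. It was pressed down at 20–30 N for about a quarter of a second before release. The smaller steps before that had given no clear contact reading, so the set-down was firmer than I wanted.
- **Clamping:** I turned the knob clockwise in two grasps, about 1.88 rad in total, and stopped once the clutch slipped. The knob torque rose from about 0.15 to 0.46 N m and stayed there (0.46, 0.50, 0.46) over the last 6.4° of turning.
- **Slip:** The marks put it at about 0.12 rad before release. Measured again after release, they gave 0.05–0.15 rad depending on how the lines are read. The two measurements don't agree closely. Both are above the 0.03 creep and far below an eighth of a turn.
- **Final pictures:** The block sits tight between jaw and stop, and no other object had visibly moved. The wrist camera read about 2.7 mm off sideways from the other two cameras, and I allowed for that.

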